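# Set up two rod supports: finish the slat crib, raise the telescopic rest

## Robot

A 6-joint arm with a two-finger parallel gripper is mounted at the origin on a cart in front of the work surface, level with it; the furniture and walls round the work are solid. World frame = base frame: x ahead of the robot, y to its left, z up, the work surface at z = 0. Lengths are in m, angles in rad, forces in N, time in s.
With the tool pointing down it reaches from about 0.225 to 0.875 m from the base axis. Payload 3.4 kg.
Tool frame: the origin (TCP) lies on the centre line of the jaws, within the pads' length; the fingertips stand 22 mm ahead of it and the grasp point (between the pads) lies 3 mm ahead of it; z points along the fingers, y is the line along which they close (so a half turn about z gives the same grasp; the last joint's range is limited). The gripper opens to 85 mm and grips with 20 to 120 N. Pads are 22 mm wide; open, the fingers measure 114 mm over their backs; the gripper's body (76 mm by 85 mm) begins 54 mm behind the grasp point. The pads swing forward as they close: fully open they stand 13 mm farther back than shut.
Start: joints at [-1.387, 0.276, 1.505, -0, 1.361, -0.121], TCP at [0.173, -0.549, 0.253] pointing down, gripper open.
Joint ranges: [-2.89, 2.89], [-0.75, 2.08], [0.22, 2.7], [-1.18, 4.32], [0.11, 2.71], [-2.7, 2.7]. Speed limits (rad/s): [2.57, 2.57, 3.14, 3.14, 3.14, 3.14].

## Interface

Orientations are given as a unit quaternion [w, x, y, z].
In Python, from rig import readout, optics, ticket gives the robot as it stands. The module is installed in compiled form; this text tells all that it offers.
- The arm moves only by the shell command python3 -m handwheel 'ROWS' [OPENING] [FORCE]. ROWS is rows parted by semicolons, their numbers by spaces, 1 to 5 of them, each of 4 numbers: dx, dy, dz in m, then a turn about the tool's z in rad; each row shifts and turns the commanded pose from where the row before left it, along the tool's axes as they then stand; what a row does not reach is not made up. A row lasts 1/12 s, in which the tool goes at most 0.0417 m and 0.125 rad, less where a joint would pass 70% of its speed; a pose out of reach is approached as far as the arm can. OPENING is the finger opening in m, set as the command begins (- or left out keeps the last). The fingers move at their own pace and stop on an object; FORCE is the grip in N (left out, the last holds). Time passes only in rows, so rows that do not move let the fingers close. It prints the time, the measured TCP pose, the force, the opening and the grip force at its end.
- readout.get_state(): the state, without advancing time (a new reading comes with each control period).
- optics.get_image(name): name is "scene" or "top" or "wrist"; returns a dict with "img" (480x640x3 uint8, red, green, blue), "camera_matrix" (3x3 intrinsics, pixels), "T" (4x4, takes a point from camera to world coordinates); the wrist camera has in their place "hand_eye" (4x4, takes a point from camera to tool coordinates, whose origin is the TCP and whose axes are the flange's). Camera axes: x right, y down, z forward; pixel columns grow to the right and rows downward; lengths in m; the calibration is good to about 2 mm. A picture is of the moment at which its call begins: read the wrist's pose just before it. There is no depth.
- ticket.sign_off(): hands the job in; it is judged then, once.
The state is a dict: "clock": time; "qpos": joint angles; "qd": joint speeds; "effort": joint torques, N m; "position": TCP position; "ee_rot": TCP orientation; "contact_force": force on the tool from outside, world axes, zero at the start; "moment": the same for the moment, N m; "width": finger opening in m; "gripper_force": force on a finger pad.
Only numpy, scipy, OpenCV 4.12 (cv2) and the standard library are available. Lean on these libraries where they do the work, as an engineer would, in place of code of your own. Each camera call takes 0.05 s, during which the arm holds its last target. There are 200 camera calls.

## Task

I want two supports ready for a fishing rod. First finish the wooden crib: lay the two loose slats flat on top, crosswise to its upper layer, one directly above each slat of the bottom layer, and let go of them. Then push the release button of the telescopic rod rest all the way down so that it stays down, take the rest by its fork head and pull it straight up, past the first stop to the second, and finish still gripping the head at full height so that I can tighten the clamp; leave the boxed lure, the line spool and the small wooden case where they are.

Things in the scene. Friction and masses are not known exactly. Their poses are not given: they have to be found in the camera images.
- slat_a: one of two equal loose plain wooden slats, 120 x 22 x 14 mm (length along its x, width along its y), about 25 g, lying flat; origin at the centre of its underside
- slat_b: the other loose wooden slat, equal to slat_a; the two are interchangeable
- crib: wooden crib 120 x 120 x 28 mm, fixed to the table: two crossed layers, each of two slats of the same 120 x 22 x 14 mm, flush with the edges of the square. Bottom layer: slats along crib x, centred at y = +49 and -49 mm. Upper layer: slats along crib y, centred at x = +49 and -49 mm, top face at z = 28 mm. Origin at the centre of the underside
- place_left (a point): middle of the underside of the slat to be laid on the +y side of the crib: crib frame (0, 49, 28) mm, in mid air between the upper-layer slats (the slat bridges them), that slat lying along crib x. Either slat may go to either place
- place_right (a point): the same on the -y side: crib frame (0, -49, 28) mm
- rod_rest: foot and outer tube of the upright telescopic rod rest, fixed to the table: round foot of 50 mm radius, outer tube to z = 100 mm, with a black latch housing 26 mm wide that reaches from the tube along its own -x to x = -74 mm, top at z = 91 mm. A small clamp screw points to its +y, 79 mm up, out to 36 mm; it is not used. Origin at the centre of the underside, z up
- button_top (a point): centre of the top of the round steel release button (20 mm diameter) on the latch housing, at x = -60, y = 0, z = 100 mm in the rod_rest frame before it is pressed
- button (a joint): travel of the release button, pressed straight down: 0 = up (rest locked), 0.006 m = fully down (released). It needs about 3 N, has no return spring and stays where it is pushed; the latch lets go in the last third of the travel
- head_grip (a point): middle of the black block of the fork head: 128 mm above the table collapsed, 268 mm extended; axes as rod_rest. Block 14 mm thick along rod_rest x (grip across this), 30 mm wide along y, 28 mm high. Two prongs spread along +y and -y to 38 mm out and 37 mm above this point. A plate 13 to 19 mm below the point reaches 28 mm to -x
- fork_head: fork head, fast on the thin inner rod of the telescope; origin on the tube axis 24 mm below point head_grip
- inner_rod (a joint): travel of the inner rod with the fork head out of the middle tube: 0 = in, 0.07 m = fully out (the first stop). A spring pulls it back in with about 2 to 3 N (plus 0.7 N weight)
- mid_tube (a joint): travel of the middle tube out of the outer tube: 0 = in, 0.07 m = fully out. Its spring (about 5 to 6 N) is the stronger one, so pulling the head brings out first the head, to the first stop at 70 mm of total lift, then the middle tube, to the second stop at 140 mm. Let go, the rest runs back in
- lure_box: boxed lure lying flat, 135 x 40 x 26 mm; origin under its middle; bystander
- line_spool: spool of line lying flat, 64 mm diameter, 23 mm high; bystander
- wooden_case: small closed wooden case, 70 x 135 x 36 mm; origin under its middle; bystander

How it is judged:
On the way, in this order (a step that is already met when the one before it is completed fails the run):
1. both loose slats lie on the crib, crosswise to its upper layer, and are let go (((horizontal distance between slat_a and place_left below 0.015 m and z of slat_a in the frame of place_left between -0.004 and 0.005 m and angle between the x axis of each of slat_a, slat_b and the x axis of crib, either way round below 0.2 rad and angle between each of slat_a, slat_b's own z axis and vertical below 0.1 rad and horizontal distance between slat_b and place_right below 0.015 m and z of slat_b in the frame of place_right between -0.004 and 0.005 m) or (horizontal distance between slat_a and place_right below 0.015 m and z of slat_a in the frame of place_right between -0.004 and 0.005 m and angle between the x axis of each of slat_a, slat_b and the x axis of crib, either way round below 0.2 rad and angle between each of slat_a, slat_b's own z axis and vertical below 0.1 rad and horizontal distance between slat_b and place_left below 0.015 m and z of slat_b in the frame of place_left between -0.004 and 0.005 m)) and contact force between the fingers and slat_a below 0.2 N and contact force between the fingers and slat_b below 0.2 N and linear speed of each of slat_a, slat_b below 0.03 m/s), for 0.3 s.
2. the release button is pressed fully down (value of joint button above 0.005 m), for 0.1 s.
3. the fork head is pulled to the first stop (value of joint inner_rod above 0.06 m), for 0.05 s.
4. the rest is pulled to the second stop and held by the gripper (value of joint each of mid_tube, inner_rod above 0.064 m and contact force between the fingers and fork_head above 2 N), for 0.3 s.
At the end, for the whole second after the job is handed in: Fingers grip the fork head (over 2 N), still, each section out over 64 of 70 mm; button down over 5 mm; both slats flat on the crib, let go, one in each place within 15 mm and 0.2 rad of crib x; bystanders moved under 30 mm (all of step 1 and all of step 4 and value of joint button above 0.005 m and linear speed of fork_head below 0.02 m/s and distance of each of lure_box, line_spool, wooden_case from where it was at the start of the episode below 0.03 m); the arm keeps its last pose, push and grip.
It fails at once if the boxed lure, line spool or wooden case is moved by more than 30 mm (distance of any of lure_box, line_spool, wooden_case from where it was at the start of the episode above 0.03 m).
It also fails if it takes over 66 s, if anything falls off the work surface, if the arm or the gripper's body presses on something with over 40 N, if the wrist force passes 120 N, or if a joint passes its speed limit or range.

## Working session

There is one attempt and no reset: what is moved stays moved. The work goes in short steps, Python scripts to look and compute and a shell command to move; the robot and the scene stay as the last step left them, time stands still between calls to the robot, and variables do not carry over. Pictures are saved under pics/ and viewed, at most 10 in all, crops included, and the job is handed in when it is done.

```bash
mkdir -p pics
cat > h.py <<'E'
import numpy as np,cv2
from rig import readout,optics
def ray(c,uv):
    K=np.array(c["camera_matrix"]);T=np.array(c["T"])
    d=T[:3,:3]@np.linalg.solve(K,[uv[0],uv[1],1.]);return T[:3,3],d
def onz(c,uv,z):
    o,d=ray(c,uv);return o+d*(z-o[2])/d[2]
def tri(c1,u1,c2,u2):
    A=0;b=0
    for c,u in((c1,u1),(c2,u2)):
        o,d=ray(c,u);d=d/np.linalg.norm(d);P=np.eye(3)-np.outer(d,d);A=A+P;b=b+P@o
    return np.linalg.solve(A,b)
def proj(c,p):
    T=np.linalg.inv(np.array(c["T"]));q=np.array(c["camera_matrix"])@(T[:3,:3]@np.array(p)+T[:3,3]);return q[:2]/q[2]
E
python3 - <<'E'
from h import *
import pickle
for n in("scene","top"):
    c=optics.get_image(n);cv2.imwrite(f"pics/{n}0.png",c["img"][:,:,::-1]);pickle.dump(c,open(n+".pkl","wb"));print(n,np.round(c["T"],3).tolist(),c["camera_matrix"])
print(readout.get_state())
E
```

```text
scene [[-0.841, -0.347, 0.414, 0.089], [-0.54, 0.508, -0.671, 0.668], [0.022, -0.788, -0.615, 0.766], [0.0, 0.0, 0.0, 1.0]] [[479.70905494   0.         328.02828627]
 [  0.         479.70905494 235.06190206]
 [  0.           0.           1.        ]]
top [[0.018, -0.993, 0.113, 0.386], [-1.0, -0.02, -0.015, -0.035], [0.018, -0.112, -0.994, 1.209], [0.0, 0.0, 0.0, 1.0]] [[501.11651612   0.         324.40259644]
 [  0.         501.11651612 240.32371617]
 [  0.           0.           1.        ]]
{'clock': 0.1, 'qpos': array([-1.38699859e+00,  2.76548108e-01,  1.50601928e+00, -6.94680536e-06,
        1.36069527e+00, -1.20994874e-01]), 'qd': array([-4.61884497e-05, -3.05386546e-03, -1.71647373e-03, -5.48901716e-04,
        1.55438420e-03,  7.83857928e-04]), 'effort': array([ 1.98013753e-03, -4.17698193e+01, -2.46404296e+01, -1.67248108e-04,
        5.77434505e-03, -6.12142571e-06]), 'position': array([ 0.17246975, -0.54806614,  0.25251177]), 'ee_rot': array([-8.34484027e-04,  9.88409685e-01,  1.51807764e-01, -2.96106995e-05]), 'contact_force': array([-0.49196637, -0.01006231,  0.22709694]), 'moment': array([-0.05373885,  0.01693193, -0.0644101 ]), 'gripper_force': 0.0, 'width': 0.08540125529116112}
```

View pics/top0.png

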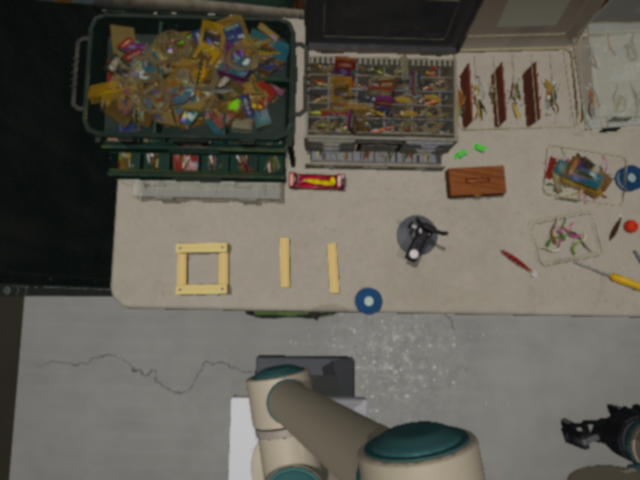

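View pics/scene0.png

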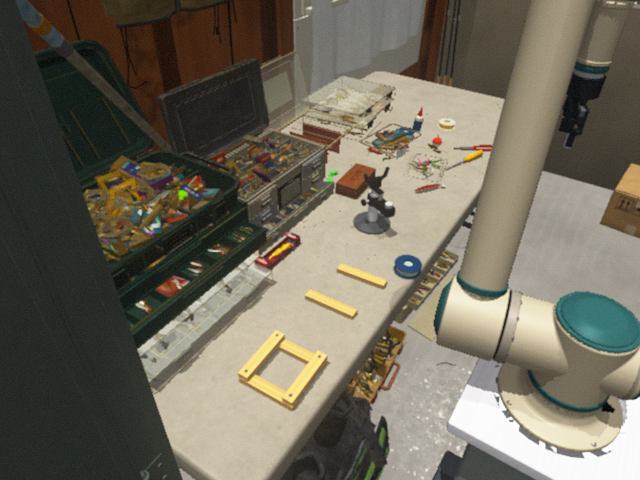

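The top view shows the crib at (202,268), the slats at (285,262) and (333,267), the rest at (418,236), the spool at (369,300), the lure at (316,182) and the case at (476,182). The scene view agrees. Next I measure with masks and crop the crib and the rest.

Run:
```python
from h import *
import pickle
t=pickle.load(open("top.pkl","rb"));s=pickle.load(open("scene.pkl","rb"))
for n,c in(("top",t),("scene",s)):
    hsv=cv2.cvtColor(c["img"],cv2.COLOR_RGB2HSV)
    m=cv2.inRange(hsv,(15,70,120),(35,255,255))
    for k in cv2.findContours(m,cv2.RETR_EXTERNAL,cv2.CHAIN_APPROX_NONE)[0]:
        a=cv2.contourArea(k)
        if a<150: continue
        (u,v),wh,ang=cv2.minAreaRect(k)
        if (n=="top" and v<225) or (n=="scene" and v<255): continue
        z=.028 if a>1500 else .014
        box=cv2.boxPoints(((u,v),wh,ang))
        print(n,(round(u),round(v)),np.round(wh),a)
        if n=="top" or a<1500:
            P=np.array([onz(c,b,z)[:2] for b in box]);print(np.round(P,4).tolist(),'c',P.mean(0).round(4))
            e=P[1]-P[0],P[2]-P[1];
            for x in e: print('  len',round(np.linalg.norm(x),4),'ang',round(np.degrees(np.arctan2(x[1],x[0])),1))
def crop(c,x,y,w,h,f):return cv2.resize(c["img"][y:y+h,x:x+w],None,fx=f,fy=f,interpolation=cv2.INTER_CUBIC)
A=crop(t,165,225,80,80,5);B=crop(t,380,195,80,80,5)
C=crop(s,230,320,110,100,3.6);D=crop(s,335,155,80,80,5)
o=np.zeros((600,800,3),np.uint8);
f=lambda i,w,h:cv2.resize(i,(w,h))
o[:300,:400]=f(A,300,300).repeat(1,0) if 0 else cv2.copyMakeBorder(f(A,300,300),0,0,0,100,0)
o[:300,400:700]=f(B,300,300);o[300:,:330]=f(C,330,300);o[300:,400:700]=f(D,300,300)
cv2.imwrite("pics/crops.png",o[:,:,::-1])
```

```text
top (625, 281) [32.  9.] 222.0
[[0.4414, -0.7364], [0.4623, -0.7458], [0.4347, -0.8177], [0.4139, -0.8082]] c [ 0.4381 -0.7771]
  len 0.0229 ang -24.1
  len 0.0771 ang -111.0
top (333, 268) [51. 10.] 457.0
[[0.5147, -0.0574], [0.5167, -0.0819], [0.3965, -0.0913], [0.3946, -0.067]] c [ 0.4556 -0.0744]
  len 0.0246 ang -85.3
  len 0.1206 ang -175.6
top (202, 268) [52. 53.] 2604.5
[[0.5085, 0.2994], [0.511, 0.1748], [0.3889, 0.1699], [0.3867, 0.2931]] c [0.4488 0.2343]
  len 0.1246 ang -88.8
  len 0.1222 ang -177.7
top (284, 262) [50. 10.] 453.5
[[0.527, 0.0559], [0.5275, 0.0319], [0.4081, 0.0288], [0.4077, 0.0525]] c [0.4676 0.0423]
  len 0.024 ang -88.8
  len 0.1195 ang -178.5
scene (368, 386) [19. 29.] 210.0
[[0.3103, 0.2126], [0.3163, 0.1506], [0.2802, 0.1512], [0.2761, 0.2121]] c [0.2957 0.1816]
  len 0.0623 ang -84.5
  len 0.0361 ang 179.1
scene (282, 368) [74. 67.] 3866.0
scene (330, 304) [54. 12.] 589.5
[[0.5198, 0.0672], [0.531, 0.0323], [0.4058, 0.0268], [0.3983, 0.0604]] c [0.4637 0.0467]
  len 0.0367 ang -72.3
  len 0.1253 ang -177.5
scene (361, 275) [52. 11.] 501.0
[[0.5072, -0.0446], [0.5194, -0.0815], [0.3953, -0.0917], [0.3867, -0.056]] c [ 0.4522 -0.0684]
  len 0.0388 ang -71.7
  len 0.1245 ang -175.3
```

View pics/crops.png

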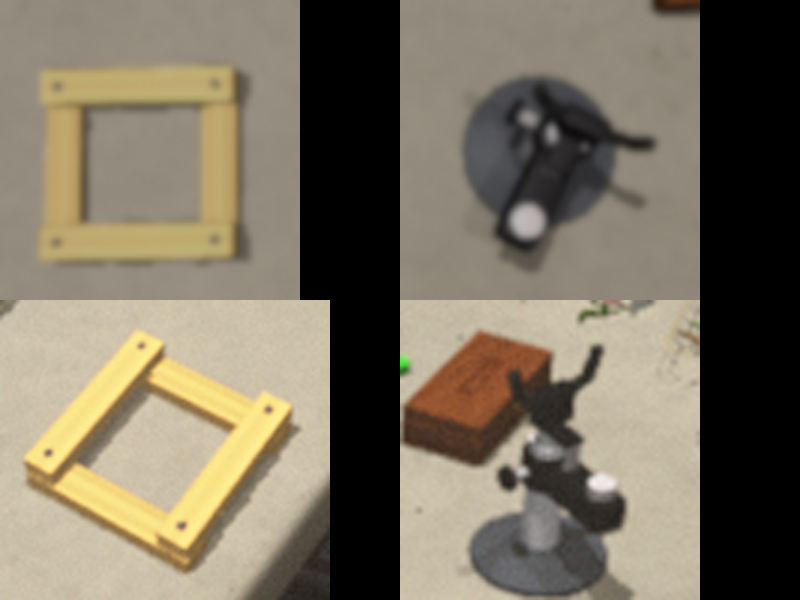

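The crops show the crib's upper slats running along world y. The steel button is the bright disc, at top pixel about (414,254) and scene pixel about (389,204), and the rest's foot is at (417,235). Now the deltas for the first grasp.

```bash
cat >> h.py <<'E'
from scipy.spatial.transform import Rotation as R
def pose():
    s=readout.get_state();q=s["ee_rot"];r=R.from_quat([q[1],q[2],q[3],q[0]]).as_matrix();return np.array(s["position"]),r,s
def go(p,yaw=None):
    "turn (rad) to tool-x yaw (deg), then the shift in the tool axes after that turn"
    P,r,s=pose();a=np.arctan2(r[1,0],r[0,0])
    y=a if yaw is None else np.radians(yaw)
    t=(a-y+np.pi)%(2*np.pi)-np.pi
    d=np.array(p)-P;c,n=np.cos(y),np.sin(y)
    print("turn",round(t,3),"shift",np.round([c*d[0]+n*d[1],n*d[0]-c*d[1],-d[2]],4),"| yaw",round(np.degrees(a),2),"tilt",np.round(r[:2,2],4),"q",np.round(s["qpos"],2),"t",round(s["clock"],1))
E
python3 - <<'E'
from h import *
import pickle
t=pickle.load(open("top.pkl","rb"));s=pickle.load(open("scene.pkl","rb"))
B=tri(t,(413.9,253.9),s,(388.9,204.3));print("button",B,onz(t,(413.9,253.9),.1),onz(s,(388.9,204.3),.1))
for n,c,(x,y,w,h) in(("t",t,(385,200,70,70)),):
    g=cv2.cvtColor(c["img"],cv2.COLOR_RGB2HSV)[y:y+h,x:x+w]
    m=cv2.inRange(g,(0,0,0),(179,255,105))
    k=max(cv2.findContours(m,0,2)[0],key=cv2.contourArea);print(cv2.contourArea(k),cv2.boundingRect(k))
    m=cv2.inRange(g,(0,0,175),(179,60,255))
    for k in cv2.findContours(m,0,2)[0]: print('bright',cv2.minEnclosingCircle(k),x,y)
print("foot",onz(t,(417.3,235),.005))
go((.4556,-.0744,.10),4.4)
E
```

```text
button [ 0.48433166 -0.25306065  0.09571453] [ 0.48505742 -0.25175424  0.1       ] [ 0.48070202 -0.24763284  0.1       ]
1427.0 (12, 15, 51, 52)
bright ((28.5, 53.5), 2.9155757427215576) 385 200
foot [ 0.5397995  -0.27873405  0.005     ]
turn 0.228 shift [ 0.3186 -0.4505  0.1525] | yaw 17.46 tilt [-0.0003  0.0016] q [-1.39  0.28  1.51 -0.    1.36 -0.12] t 0.1
```

```bash
H="python3 -m handwheel"
python3 -m handwheel '0 0 0 0.114;0 0 0 0.114;0.021 -0.03 0 0;0.021 -0.03 0 0;0.021 -0.03 0 0' 0.045 30
python3 -m handwheel '0.021 -0.03 0 0;0.021 -0.03 0 0;0.021 -0.03 0 0;0.021 -0.03 0 0;0.021 -0.03 0 0'
python3 -m handwheel '0.021 -0.03 0 0;0.021 -0.03 0 0;0.021 -0.03 0 0;0.021 -0.03 0 0;0.021 -0.03 0 0'
python3 -m handwheel '0.021 -0.03 0.03 0;0.021 -0.03 0.03 0;0 0 0.03 0;0 0 0.03 0;0 0 0 0'
python3 - <<'E'
from h import *
go((.4556,-.0744,.10),4.4)
P,r,_=pose();w=optics.get_image("wrist");np.set_printoptions(suppress=True)
T=np.eye(4);T[:3,:3]=r;T[:3,3]=P;w["T"]=T@np.array(w["hand_eye"]);print(np.round(w["hand_eye"],3))
cv2.imwrite("pics/w1.png",w["img"][:,:,::-1])
m=cv2.inRange(cv2.cvtColor(w["img"],cv2.COLOR_RGB2HSV),(15,70,120),(35,255,255))
for k in cv2.findContours(m,0,1)[0]:
    if cv2.contourArea(k)<2000: continue
    b=cv2.boxPoints(cv2.minAreaRect(k));Q=np.array([onz(w,x,.014)[:2] for x in b]);e=[Q[1]-Q[0],Q[2]-Q[1]];print(b.round().tolist(),Q.mean(0),[(np.linalg.norm(x),np.degrees(np.arctan2(x[1],x[0]))) for x in e])
E
```

```text
clock: 0.52
position: [0.2286, -0.4528, 0.2525]
ee_rot: [-0.001, 0.999, 0.037, -0.0]
contact_force: [1.3, 0.6, -0.1]
width: 0.0451
gripper_force: 0.0
clock: 0.93
position: [0.322, -0.2945, 0.253]
ee_rot: [-0.0, 0.999, 0.038, -0.0]
contact_force: [0.1, -0.1, -0.9]
width: 0.045
gripper_force: 0.0
clock: 1.35
position: [0.4151, -0.1369, 0.2532]
ee_rot: [0.0, 0.999, 0.038, -0.0]
contact_force: [1.5, -0.9, -1.0]
width: 0.0451
gripper_force: 0.0
clock: 1.77
position: [0.4435, -0.081, 0.1356]
ee_rot: [-0.002, 0.999, 0.039, -0.006]
contact_force: [-1.8, 0.1, -0.4]
width: 0.0453
gripper_force: 0.0
turn 0.002 shift [ 0.0125 -0.0056  0.0356] | yaw 4.51 tilt [-0.0115  0.0038] q [-0.34  0.2   1.93 -0.    1.02  1.16] t 1.8
[[ 0.    -0.945 -0.326  0.084]
 [ 1.     0.001 -0.001 -0.   ]
 [ 0.001 -0.326  0.945 -0.122]
 [ 0.     0.     0.     1.   ]]
[[293.0, 135.0], [324.0, 135.0], [324.0, 291.0], [293.0, 291.0]] [ 0.45602382 -0.07283298] [(np.float64(0.021070332195782658), np.float64(-85.462825769287)), (np.float64(0.11916104131546493), np.float64(-175.06910691199494))]
[[122.0, 102.0], [154.0, 98.0], [177.0, 267.0], [144.0, 272.0]] [0.4672545  0.04236217] [(np.float64(0.02189758570920491), np.float64(-78.60582755994275)), (np.float64(0.12227832138748063), np.float64(-176.40822008119966))]
```

View pics/w1.png

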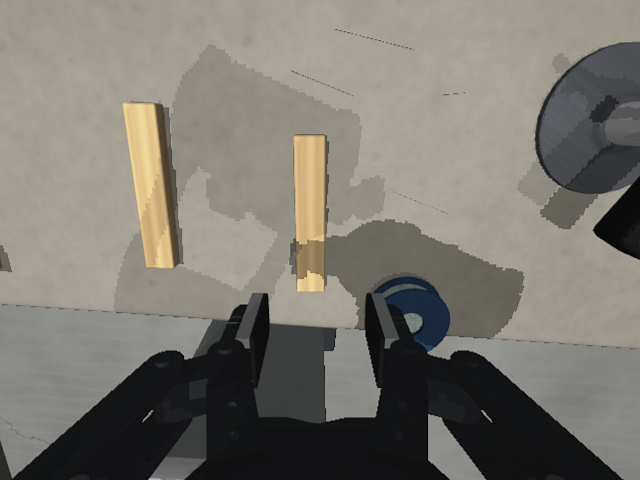

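The wrist view confirms slat b between the jaws at columns 293 to 324, with slat a to the left and the spool clear to the lower right.

```bash
python3 -m handwheel '0.0125 -0.006 0 0;0 0 0.03 0;0 0 0 0'
python3 - <<'E'
from h import *
go((.456,-.0735,.024),4.6)
E
```

```text
clock: 2.07
position: [0.4601, -0.0762, 0.1098]
ee_rot: [-0.0, 0.999, 0.038, -0.0]
contact_force: [-0.3, -0.1, -0.4]
width: 0.0451
gripper_force: 0.0
turn -0.004 shift [-0.0039 -0.003   0.0858] | yaw 4.36 tilt [-0.001   0.0006] q [-0.31  0.25  1.95  0.    0.95  1.18] t 2.1
```

```bash
python3 -m handwheel '-0.004 -0.003 0.03 0;0 0 0.02 0;0 0 0.015 0;0 0 0 0;0 0 0 0'
python3 - <<'E'
from h import *
go((.456,-.0735,.024),4.6)
E
```

```text
clock: 2.48
position: [0.4565, -0.0741, 0.0467]
ee_rot: [0.0, 0.999, 0.038, 0.001]
contact_force: [0.6, -0.4, 0.2]
width: 0.0452
gripper_force: 0.0
turn -0.004 shift [-0.0005 -0.0007  0.0227] | yaw 4.36 tilt [ 0.0012 -0.0004] q [-0.31  0.33  2.03  0.    0.77  1.18] t 2.5
```

```bash
python3 -m handwheel '0 0 0.012 0;0 0 0.009 0;0 0 0 0;0 0 0 0'
python3 -m handwheel '0 0 0 0;0 0 0 0;0 0 0 0;0 0 0 0;0 0 0 0' 0.01 30
python3 -m handwheel '0 0 -0.02 0;0 0 -0.04 0;0 0 -0.04 0;0 0 0 0;0 0 0 0'
python3 - <<'E'
from h import *
go((.4473,.2833,.124),1.7)
E
```

```text
clock: 2.82
position: [0.4559, -0.0738, 0.0252]
ee_rot: [0.0, 0.999, 0.038, 0.0]
contact_force: [-0.1, -0.7, 0.5]
width: 0.0448
gripper_force: 0.0
clock: 3.23
position: [0.4561, -0.0738, 0.0253]
ee_rot: [0.0, 0.999, 0.038, 0.001]
contact_force: [-0.4, -0.2, 5.0]
width: 0.0215
gripper_force: 30.0
clock: 3.65
position: [0.457, -0.0741, 0.1268]
ee_rot: [0.001, 0.999, 0.038, 0.003]
contact_force: [-0.1, -0.9, -0.7]
width: 0.0207
gripper_force: 29.6
turn 0.047 shift [ 0.0009 -0.3576  0.0028] | yaw 4.41 tilt [ 0.0057 -0.002 ] q [-0.31  0.22  1.93 -0.    0.98  1.18] t 3.6
```

```bash
python3 -m handwheel '0 0 0 0.047;0 -0.03 0 0;0 -0.03 0 0;0 -0.03 0 0;0 -0.03 0 0'
python3 -m handwheel '0 -0.03 0 0;0 -0.03 0 0;0 -0.03 0 0;0 -0.03 0 0;0 -0.03 0 0'
python3 -m handwheel '0 -0.03 0 0;0 -0.03 0 0;0 -0.027 0 0;0 0 0 0;0 0 0 0'
python3 - <<'E'
from h import *
go((.4473,.2833,.0545),1.7)
P,r,_=pose();w=optics.get_image("wrist")
T=np.eye(4);T[:3,:3]=r;T[:3,3]=P;w["T"]=T@np.array(w["hand_eye"])
cv2.imwrite("pics/w2.png",w["img"][:,:,::-1])
E
```

```text
clock: 4.07
position: [0.4502, 0.0474, 0.1228]
ee_rot: [-0.0, 1.0, 0.014, -0.002]
contact_force: [1.3, 0.1, -0.9]
width: 0.021
gripper_force: 29.6
clock: 4.48
position: [0.4457, 0.1973, 0.1227]
ee_rot: [0.001, 1.0, 0.015, -0.002]
contact_force: [0.6, -0.3, -1.2]
width: 0.0214
gripper_force: 29.6
clock: 4.9
position: [0.4434, 0.2838, 0.1226]
ee_rot: [0.001, 1.0, 0.016, -0.002]
contact_force: [1.4, -1.3, -0.2]
width: 0.0212
gripper_force: 29.7
turn 0.003 shift [0.0039 0.0006 0.0681] | yaw 1.87 tilt [-0.0033 -0.0019] q [ 0.44  0.31  1.8  -0.    1.03  1.98] t 4.9
```

View pics/w2.png

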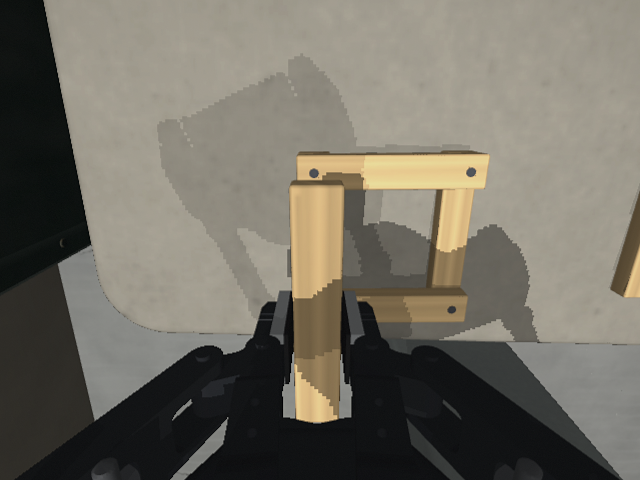

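The slat is held straight. The crib's far upper slat spans pixels (297,155) to (488,155), with its lower edge at about row 188. I check the crib position from this view.

Run:
```python
from h import *
P,r,_=pose();w=optics.get_image("wrist")
T=np.eye(4);T[:3,:3]=r;T[:3,3]=P;w["T"]=T@np.array(w["hand_eye"])
for u in((297,155),(488,155),(487,188),(298,188),(466,291),(466,321),(314,173.5),(471.5,172.5),(452,309.5)): print(u,onz(w,u,.028)[:2].round(4))
```

```text
(297, 155) [0.5059 0.2972]
(488, 155) [0.5096 0.1793]
(487, 188) [0.4892 0.1759]
(298, 188) [0.4854 0.2963]
(466, 291) [0.4156 0.1764]
(466, 321) [0.3911 0.1721]
(314, 173.5) [0.4949 0.2864]
(471.5, 172.5) [0.4986 0.1875]
(452, 309.5) [0.4004 0.1839]
```

```bash
python3 -m handwheel '0.003 0 0.03 0;0 0 0.02 0;0 0 0.01 0;0 0 0 0;0 0 0 0'
python3 -m handwheel '0 0 0.005 0;0 0 0.003 0;0 0 0 0;0 0 0 0'
python3 - <<'E'
from h import *
go((.4462,.284,.0535),2)
E
```

```text
clock: 5.42
position: [0.4476, 0.2824, 0.0642]
ee_rot: [0.0, 1.0, 0.014, -0.001]
contact_force: [0.4, 1.3, -0.1]
width: 0.0208
gripper_force: 29.7
clock: 5.75
position: [0.448, 0.2834, 0.0569]
ee_rot: [-0.0, 1.0, 0.015, 0.0]
contact_force: [-0.2, 0.6, -0.8]
width: 0.0207
gripper_force: 29.7
turn -0.005 shift [-0.0017 -0.0007  0.0034] | yaw 1.71 tilt [0.0007 0.0002] q [ 0.43  0.4   1.88 -0.    0.87  1.97] t 5.8
```

```bash
python3 -m handwheel '0 0 0.0025 0;0 0 0 0;0 0 0 0'
python3 -m handwheel '0 0 0 0;0 0 0 0;0 0 0 0;0 0 -0.02 0;0 0 -0.04 0' 0.045
python3 -m handwheel '0 0 -0.03 0;0 0 0 0;0 0 0 0'
python3 - <<'E'
from h import *
go((.4674,.0423,.10),2.5)
E
```

```text
clock: 6.0
position: [0.4477, 0.2833, 0.054]
ee_rot: [0.0, 1.0, 0.015, 0.0]
contact_force: [0.2, 0.3, -1.1]
width: 0.0205
gripper_force: 29.7
clock: 6.42
position: [0.4445, 0.2817, 0.1105]
ee_rot: [0.002, 1.0, 0.015, -0.005]
contact_force: [0.9, 0.7, 0.3]
width: 0.0447
gripper_force: 0.0
clock: 6.67
position: [0.4491, 0.2839, 0.146]
ee_rot: [-0.001, 1.0, 0.015, 0.002]
contact_force: [0.5, -0.0, 0.1]
width: 0.0451
gripper_force: 0.0
turn -0.014 shift [0.0078 0.2422 0.046 ] | yaw 1.71 tilt [0.0046 0.002 ] q [ 0.43  0.29  1.77 -0.    1.08  1.97] t 6.7
```

```bash
python3 -m handwheel '0 0 0 -0.014;0.001 0.03 0 0;0.001 0.03 0 0;0.001 0.03 0 0;0.001 0.03 0 0'
python3 -m handwheel '0.001 0.03 0 0;0.001 0.03 0 0;0.001 0.03 0 0;0.001 0.032 0 0;0 0 0 0'
python3 -m handwheel '0 0 0.03 0;0 0 0 0;0 0 0 0'
python3 - <<'E'
from h import *
P,r,_=pose();w=optics.get_image("wrist")
T=np.eye(4);T[:3,:3]=r;T[:3,3]=P;w["T"]=T@np.array(w["hand_eye"])
m=cv2.inRange(cv2.cvtColor(w["img"],cv2.COLOR_RGB2HSV),(15,70,120),(35,255,255))
for k in cv2.findContours(m,0,1)[0]:
    if cv2.contourArea(k)<2000: continue
    b=cv2.boxPoints(cv2.minAreaRect(k));Q=np.array([onz(w,x,.014)[:2] for x in b]);e=[Q[1]-Q[0],Q[2]-Q[1]];print(b.round().tolist(),Q.mean(0),[(np.linalg.norm(x),np.degrees(np.arctan2(x[1],x[0]))) for x in e])
go((.4674,.0423,.025),2.5)
E
```

```text
clock: 7.08
position: [0.4556, 0.1623, 0.1421]
ee_rot: [0.0, 1.0, 0.023, -0.002]
contact_force: [0.5, -0.6, -0.7]
width: 0.0452
gripper_force: 0.0
clock: 7.5
position: [0.4658, 0.0374, 0.1423]
ee_rot: [0.001, 1.0, 0.02, -0.002]
contact_force: [0.1, -0.3, -0.3]
width: 0.0449
gripper_force: 0.0
clock: 7.75
position: [0.464, 0.0422, 0.112]
ee_rot: [-0.0, 1.0, 0.022, -0.003]
contact_force: [-0.5, 0.2, -0.8]
width: 0.0449
gripper_force: 0.0
[[-0.0, 316.0], [127.0, 316.0], [127.0, 343.0], [0.0, 343.0]] [0.38961474 0.23002409] [(np.float64(0.09415053131524281), np.float64(-87.40070004790213)), (np.float64(0.024155238824710715), np.float64(172.07826830191422))]
[[-17.0, 192.0], [45.0, 126.0], [183.0, 257.0], [120.0, 323.0]] [0.46986354 0.19890229] [(np.float64(0.06587677525061074), np.float64(-49.16281196145341)), (np.float64(0.11260201354749459), np.float64(-137.34495243346655))]
[[301.0, 154.0], [334.0, 154.0], [334.0, 319.0], [301.0, 319.0]] [0.4672098  0.04237941] [(np.float64(0.020637950628735934), np.float64(-87.46095224545464)), (np.float64(0.1193831336134325), np.float64(-176.5100573461686))]
turn 0.001 shift [0.0022 0.0002 0.0881] | yaw 2.55 tilt [-0.0036  0.0003] q [-0.06  0.25  1.94  0.    0.96  1.47] t 7.8
```

```bash
python3 -m handwheel '0.001 0 0.03 0;0 0 0.03 0;0 0 0.015 0;0 0 0.009 0;0 0 0 0'
python3 -m handwheel '0 0 0 0;0 0 0 0'
python3 - <<'E'
from h import *
go((.4672,.0424,.025),2.8)
E
```

```text
clock: 8.22
position: [0.4666, 0.0425, 0.0289]
ee_rot: [-0.0, 1.0, 0.022, -0.001]
contact_force: [0.2, 0.9, -1.2]
width: 0.045
gripper_force: 0.0
clock: 8.38
position: [0.4686, 0.0421, 0.0311]
ee_rot: [0.0, 1.0, 0.022, 0.001]
contact_force: [0.2, -0.8, 0.4]
width: 0.0453
gripper_force: 0.0
turn -0.005 shift [-0.0013 -0.0003  0.0061] | yaw 2.54 tilt [ 0.0025 -0.0002] q [-0.06  0.36  2.04 -0.    0.74  1.47] t 8.4
```

```bash
python3 -m handwheel '0 0 0.0055 0;0 0 0 0;0 0 0 0'
python3 -m handwheel '0 0 0 0;0 0 0 0;0 0 0 0;0 0 0 0;0 0 0 0' 0.01 30
python3 - <<'E'
from h import *
go((.4498,.186,.054),2)
E
python3 -m handwheel '0 0 -0.02 0;0 0 -0.04 0;0 0 -0.04 0;0 0 0 0;0 0 0 0'
python3 - <<'E'
from h import *
go((.4498,.186,.054),2)
E
```

```text
clock: 8.63
position: [0.4675, 0.0419, 0.0248]
ee_rot: [0.0, 1.0, 0.022, 0.0]
contact_force: [-0.3, -0.2, -0.6]
width: 0.0451
gripper_force: 0.0
clock: 9.05
position: [0.4677, 0.0419, 0.0248]
ee_rot: [0.0, 1.0, 0.022, 0.0]
contact_force: [-0.5, -0.0, 5.3]
width: 0.0212
gripper_force: 29.9
turn 0.009 shift [-0.0128 -0.1447 -0.0292] | yaw 2.51 tilt [ 0.0007 -0.0002] q [-0.06  0.37  2.04 -0.    0.72  1.47] t 9.1
clock: 9.47
position: [0.469, 0.0419, 0.1265]
ee_rot: [0.0, 1.0, 0.022, 0.003]
contact_force: [-0.1, 0.1, -1.1]
width: 0.0212
gripper_force: 29.5
turn 0.009 shift [-0.0141 -0.1447  0.0725] | yaw 2.51 tilt [ 0.0055 -0.0004] q [-0.06  0.23  1.92 -0.    0.99  1.47] t 9.5
```

```bash
python3 -m handwheel '0 0 0 0.009;-0.003 -0.03 0 0;-0.003 -0.03 0 0;-0.003 -0.03 0 0;-0.003 -0.03 0 0'
python3 -m handwheel '-0.001 -0.0247 0 0;0 0 0 0;0 0 0.03 0;0 0 0 0;0 0 0 0'
python3 - <<'E'
from h import *
go((.4498,.186,.0535),2)
P,r,_=pose();w=optics.get_image("wrist")
T=np.eye(4);T[:3,:3]=r;T[:3,3]=P;w["T"]=T@np.array(w["hand_eye"])
cv2.imwrite("pics/w3.png",w["img"][:,:,::-1])
E
```

```text
clock: 9.88
position: [0.4493, 0.1621, 0.1223]
ee_rot: [0.0, 1.0, 0.017, -0.002]
contact_force: [-0.0, -0.7, -0.2]
width: 0.0211
gripper_force: 29.6
clock: 10.3
position: [0.4468, 0.1851, 0.0922]
ee_rot: [0.001, 1.0, 0.017, -0.004]
contact_force: [-0.0, -1.1, 0.1]
width: 0.0213
gripper_force: 29.6
turn -0.0 shift [ 0.003  -0.0008  0.0387] | yaw 1.98 tilt [-0.0072 -0.0022] q [ 0.25  0.3   1.93 -0.    0.92  1.79] t 10.3
```

View pics/w3.png

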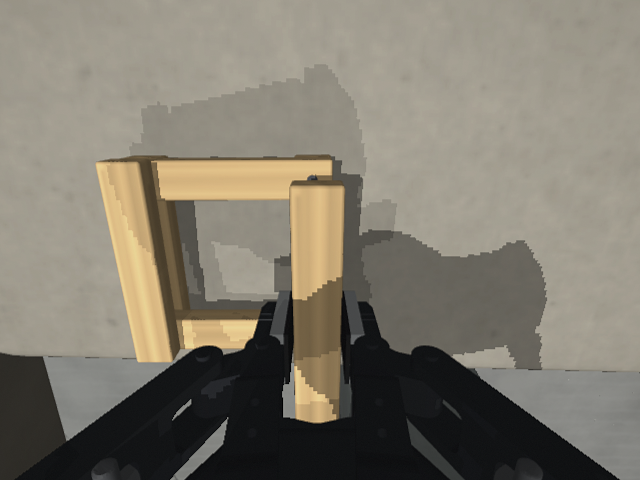

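The first slat sits squarely on the left of the crib, at columns 97 to 180, and the second is lined up above the right side.

```bash
python3 -m handwheel '0.001 0 0.02 0;0 0 0.01 0;0 0 0.003 0;0 0 0 0;0 0 0 0'
python3 -m handwheel '0 0 0 0;0 0 0 0'
python3 - <<'E'
from h import *
go((.4498,.186,.0535),2)
E
```

```text
clock: 10.77
position: [0.4509, 0.1859, 0.0621]
ee_rot: [-0.0, 1.0, 0.017, 0.0]
contact_force: [-0.0, -0.2, -0.3]
width: 0.021
gripper_force: 29.6
clock: 10.93
position: [0.451, 0.1861, 0.0623]
ee_rot: [-0.0, 1.0, 0.017, 0.001]
contact_force: [-0.5, -0.1, -0.1]
width: 0.0207
gripper_force: 29.6
turn -0.0 shift [-0.0012  0.0001  0.0088] | yaw 1.98 tilt [0.0017 0.0003] q [ 0.25  0.34  1.96 -0.    0.84  1.79] t 10.9
```

```bash
python3 -m handwheel '-0.001 0 0.006 0;0 0 0.0025 0;0 0 0 0;0 0 0 0'
python3 -m handwheel '0 0 0 0;0 0 0 0;0 0 0 0;0 0 -0.02 0;0 0 -0.04 0' 0.045
python3 -m handwheel '0 0 -0.04 0;0 0 -0.04 0;0 0 -0.04 0;0 0 -0.02 0;0 0 0 0'
python3 - <<'E'
from h import *
P,r,_=pose();w=optics.get_image("wrist")
cv2.imwrite("pics/w4.png",w["img"][:,:,::-1])
go((.40,-.21,.25),-26)
E
```

```text
clock: 11.27
position: [0.4492, 0.1861, 0.0528]
ee_rot: [0.0, 1.0, 0.017, -0.0]
contact_force: [-0.0, 0.7, 1.7]
width: 0.0213
gripper_force: 29.8
clock: 11.68
position: [0.4459, 0.1851, 0.1097]
ee_rot: [0.001, 1.0, 0.017, -0.005]
contact_force: [0.9, 0.3, -0.7]
width: 0.0452
gripper_force: 0.0
clock: 12.1
position: [0.4522, 0.1869, 0.2585]
ee_rot: [-0.001, 1.0, 0.017, 0.006]
contact_force: [0.9, 0.8, -0.2]
width: 0.0447
gripper_force: 0.0
turn 0.489 shift [0.1282 0.3786 0.0055] | yaw 1.99 tilt [0.006  0.0014] q [ 0.25  0.14  1.68 -0.    1.32  1.79] t 12.2
```

View pics/w4.png

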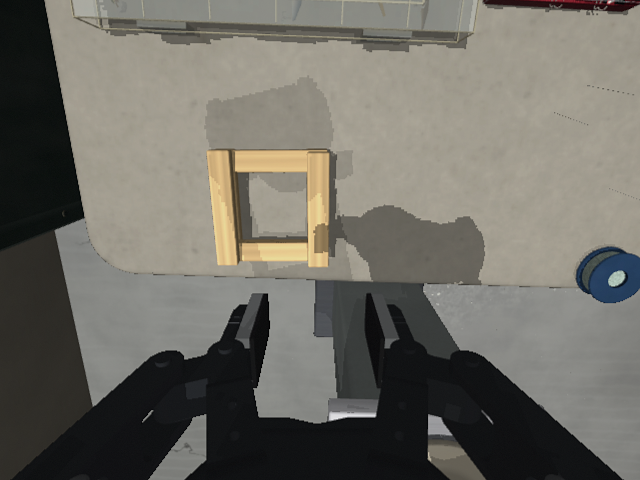

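Both slats lie flat on the crib, at columns 208 to 240 and 308 to 328. On to the rest.

```bash
python3 - <<'E'
from h import *
go((.45,-.235,.255),-26)
E
python3 -m handwheel '0 0 0 0.122;0 0 0 0.122;0 0 0 0.122;0 0 0 0.122;0.015 0.032 0 0' 0
python3 -m handwheel '0.015 0.032 0 0;0.015 0.032 0 0;0.015 0.032 0 0;0.015 0.032 0 0;0.015 0.032 0 0'
python3 -m handwheel '0.015 0.032 0 0;0.015 0.032 0 0;0.015 0.032 0 0;0.015 0.032 0 0;0.015 0.032 0 0'
python3 -m handwheel '0.015 0.026 0 0;0 0 0 0;0 0 0 0;0 0 0 0'
python3 - <<'E'
from h import *
import pickle
go((.45,-.235,.255),-26)
P,r,_=pose();w=optics.get_image("wrist")
T=np.eye(4);T[:3,:3]=r;T[:3,3]=P;w["T"]=T@np.array(w["hand_eye"]);pickle.dump(w,open("w5.pkl","wb"))
cv2.imwrite("pics/w5.png",w["img"][:,:,::-1])
E
```

```text
turn 0.489 shift [0.1841 0.3791 0.0005] | yaw 1.99 tilt [0.006  0.0014] q [ 0.25  0.14  1.68 -0.    1.32  1.79] t 12.2
clock: 12.57
position: [0.4482, 0.1544, 0.2508]
ee_rot: [-0.001, 0.974, -0.225, -0.002]
contact_force: [0.1, -0.7, -0.0]
width: -0.0002
gripper_force: 0.0
clock: 12.98
position: [0.4447, -0.0272, 0.2509]
ee_rot: [0.0, 0.974, -0.225, -0.002]
contact_force: [0.8, 0.5, -0.3]
width: -0.0
gripper_force: 0.0
clock: 13.4
position: [0.4421, -0.2037, 0.2508]
ee_rot: [-0.001, 0.974, -0.225, -0.002]
contact_force: [0.7, 1.1, -0.0]
width: 0.0001
gripper_force: 0.0
clock: 13.73
position: [0.4447, -0.2316, 0.2512]
ee_rot: [-0.001, 0.974, -0.225, -0.002]
contact_force: [-0.4, 0.4, -0.1]
width: -0.0
gripper_force: 0.0
turn 0.0 shift [ 0.0063  0.0008 -0.0038] | yaw -26.0 tilt [-0.0031  0.003 ] q [-0.62  0.17  1.66  0.    1.32  1.41] t 13.7
```

View pics/w5.png

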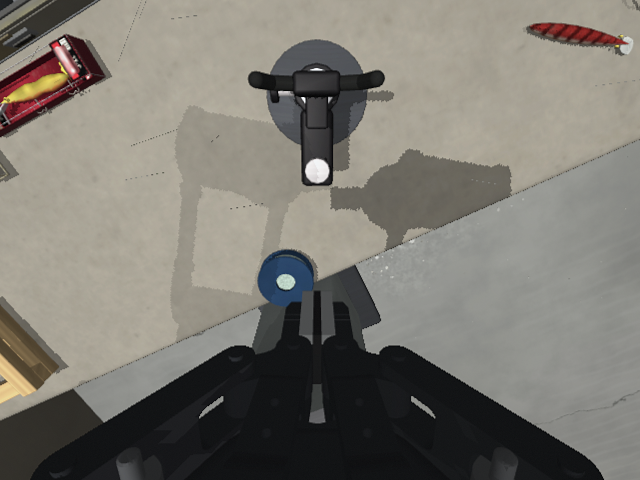

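The rest is aligned with the tool axes: button at (317.5,171), fork head at about (316,84), prongs level at (258,79) and (375,78).

Run:
```python
from h import *
import pickle
w=pickle.load(open("w5.pkl","rb"))
m=cv2.inRange(w["img"][140:200,290:350],(150,150,150),(255,255,255))
k=max(cv2.findContours(m,0,1)[0],key=cv2.contourArea);(u,v),rr=cv2.minEnclosingCircle(k);u+=290;v+=140
B=onz(w,(u,v),.1);print(u,v,rr,B,"rad",rr)
a=np.radians(-26);x=np.array([np.cos(a),np.sin(a),0])
print("head from button",B+.06*x)
print("prong tips",onz(w,(258,79),.165),onz(w,(375,78),.165),"foot c",onz(w,(317,92),.005))
go((B[0],B[1],.135),-26)
```

```text
316.7022476196289 170.33988761901855 12.106915473937988 [ 0.48560053 -0.25091531  0.1       ] rad 12.106915473937988
head from button [ 0.53952817 -0.27721757  0.1       ]
prong tips [ 0.55313066 -0.24786385  0.165     ] [ 0.52521957 -0.30623994  0.165     ] foot c [ 0.54254748 -0.27874378  0.005     ]
turn 0.001 shift [ 4.520e-02 -1.000e-04  1.167e-01] | yaw -25.94 tilt [-0.0024  0.0023] q [-0.62  0.17  1.66  0.    1.32  1.4 ] t 13.8
```

```bash
python3 -m handwheel '0.022 0 0 0;0.021 0 0 0;0 0 0.035 0;0 0 0.035 0;0 0 0.03 0'
python3 -m handwheel '0 0 0 0;0 0 0 0;0 0 0 0'
python3 - <<'E'
from h import *
go((.4856,-.2509,.122),-25.7)
E
```

```text
clock: 14.2
position: [0.4842, -0.2493, 0.1514]
ee_rot: [-0.0, 0.975, -0.224, -0.0]
contact_force: [-1.7, 0.1, -0.4]
width: -0.0002
gripper_force: 0.0
clock: 14.45
position: [0.4854, -0.2511, 0.1545]
ee_rot: [0.0, 0.975, -0.224, 0.001]
contact_force: [0.3, -0.3, 0.4]
width: 0.0001
gripper_force: 0.0
turn -0.003 shift [ 0.0001 -0.0003  0.0325] | yaw -25.89 tilt [ 0.002  -0.0013] q [-0.6   0.31  1.72  0.    1.11  1.42] t 14.4
```

```bash
python3 -m handwheel '0 0 0.015 0;0 0 0.01 0;0 0 0.005 0;0 0 0.002 0;0 0 0 0'
python3 -m handwheel '0 0 0.002 0;0 0 0.002 0;0 0 0 0;0 0 0 0'
```

```text
clock: 14.87
position: [0.4845, -0.2515, 0.1214]
ee_rot: [0.0, 0.974, -0.225, 0.0]
contact_force: [0.4, -1.1, 0.5]
width: -0.0
gripper_force: 0.0
clock: 15.2
position: [0.4848, -0.2517, 0.1174]
ee_rot: [0.0, 0.974, -0.225, 0.001]
contact_force: [-0.2, 0.3, 1.3]
width: 0.0005
gripper_force: 1.3
```

```bash
python3 -m handwheel '0 0 0.0015 0;0 0 0 0;0 0 0 0'
python3 -m handwheel '0 0 0.0015 0;0 0 0 0;0 0 0 0'
python3 -m handwheel '0 0 0.0015 0;0 0 0 0;0 0 0 0'
```

```text
clock: 15.45
position: [0.4848, -0.2517, 0.116]
ee_rot: [0.0, 0.974, -0.225, 0.001]
contact_force: [-0.4, 0.7, 4.1]
width: 0.0001
gripper_force: 2.6
clock: 15.7
position: [0.4848, -0.2517, 0.1159]
ee_rot: [0.0, 0.974, -0.225, 0.001]
contact_force: [-1.8, 1.9, 14.0]
width: -0.0
gripper_force: 6.9
clock: 15.95
position: [0.4848, -0.2517, 0.1158]
ee_rot: [0.001, 0.974, -0.225, 0.001]
contact_force: [-3.9, 3.6, 22.0]
width: -0.0001
gripper_force: 11.2
```

The stop is hit (22 N at 0.094 m), so the button is down. Now rise, turn −90° and move over the head.

```bash
python3 -m handwheel '0 0 -0.02 0;0 0 -0.04 0;0 0 -0.04 0;0 0 -0.03 0;0 0 0 0'
python3 -m handwheel '0.03 0 0 0;0.03 0 0 0;0 0 0 -0.121;0 0 0 -0.121;0 0 0 -0.121' 0.05 60
python3 -m handwheel '0 0 0 -0.121;0 0 0 -0.121;0 0 0 -0.121;0 0 0 -0.121;0 0 0 -0.121'
python3 -m handwheel '0 0 0 -0.121;0 0 0 -0.121;0 0 0 -0.121;0 0 0 -0.121;0 0 0 -0.121'
python3 -m handwheel '0 0 0 0;0 0 0 0;0 0 0 0'
python3 - <<'E'
from h import *
import pickle
go((.5393,-.277,.141),64.4)
P,r,_=pose();w=optics.get_image("wrist")
T=np.eye(4);T[:3,:3]=r;T[:3,3]=P;w["T"]=T@np.array(w["hand_eye"]);pickle.dump(w,open("w6.pkl","wb"))
cv2.imwrite("pics/w6.png",w["img"][:,:,::-1])
E
```

```text
clock: 16.37
position: [0.4873, -0.2535, 0.2491]
ee_rot: [0.003, 0.974, -0.225, 0.006]
contact_force: [0.8, -0.8, 0.0]
width: 0.0002
gripper_force: 0.0
clock: 16.78
position: [0.5383, -0.2777, 0.2408]
ee_rot: [-0.001, 0.999, -0.042, -0.001]
contact_force: [0.1, -0.5, 0.6]
width: 0.0502
gripper_force: 0.0
clock: 17.2
position: [0.5378, -0.2775, 0.2412]
ee_rot: [-0.001, 0.966, 0.257, -0.001]
contact_force: [0.1, 0.0, -0.0]
width: 0.0503
gripper_force: 0.0
clock: 17.62
position: [0.5378, -0.2775, 0.2412]
ee_rot: [-0.001, 0.846, 0.534, -0.001]
contact_force: [0.1, -0.1, -0.2]
width: 0.0502
gripper_force: 0.0
clock: 17.87
position: [0.5381, -0.2776, 0.2419]
ee_rot: [-0.0, 0.848, 0.53, -0.0]
contact_force: [-0.2, 0.5, 0.3]
width: 0.0502
gripper_force: 0.0
turn -0.007 shift [0.0011 0.0008 0.1009] | yaw 64.01 tilt [-0.0008  0.0004] q [-0.59  0.33  1.46 -0.    1.36 -0.14] t 17.9
```

View pics/w6.png

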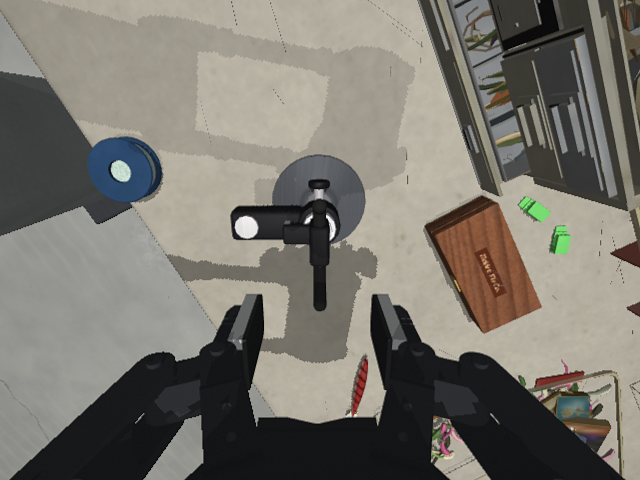

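The head is at column 319, midway between the fingers (about 250 and 385), with the prongs vertical in the image. Descend.

```bash
python3 -m handwheel '0.001 0.001 0.03 0;0 0 0.03 0;0 0 0.02 0;0 0 0.01 0;0 0 0 0'
python3 -m handwheel '0 0 0.008 0;0 0 0 0;0 0 0 0'
python3 - <<'E'
from h import *
go((.5393,-.277,.141),64.4)
E
```

```text
clock: 18.33
position: [0.5382, -0.2763, 0.1499]
ee_rot: [-0.002, 0.848, 0.531, -0.001]
contact_force: [-0.2, -0.7, 0.4]
width: 0.0501
gripper_force: 0.0
clock: 18.58
position: [0.5402, -0.2776, 0.1454]
ee_rot: [0.001, 0.847, 0.531, 0.0]
contact_force: [1.1, -0.6, -0.2]
width: 0.05
gripper_force: 0.0
turn -0.004 shift [ 0.0001 -0.001   0.0044] | yaw 64.15 tilt [ 0.0014 -0.001 ] q [-0.59  0.4   1.6  -0.    1.14 -0.14] t 18.6
```

```bash
python3 -m handwheel '0 0 0 0;0 0 0 0;0 0 0 0;0 0 0 0;0 0 0 0' 0 60
python3 -m handwheel '0 0 -0.01 0;0 0 -0.01 0;0 0 -0.01 0;0 0 0 0;0 0 0 0'
```

```text
clock: 19.0
position: [0.5399, -0.2774, 0.1455]
ee_rot: [0.001, 0.847, 0.531, 0.0]
contact_force: [-0.2, 1.4, 4.1]
width: 0.0124
gripper_force: 60.7
clock: 19.42
position: [0.5398, -0.2773, 0.1753]
ee_rot: [0.001, 0.847, 0.531, 0.0]
contact_force: [1.4, -1.0, -1.9]
width: 0.0132
gripper_force: 59.9
```

```bash
python3 -m handwheel '0 0 -0.013 0;0 0 -0.013 0;0 0 -0.012 0;0 0 0 0;0 0 0 0'
python3 -m handwheel '0 0 -0.013 0;0 0 -0.013 0;0 0 -0.012 0;0 0 0 0;0 0 0 0'
python3 -m handwheel '0 0 -0.01 0;0 0 -0.01 0;0 0 -0.01 0;0 0 0 0;0 0 0 0'
```

```text
clock: 19.83
position: [0.5398, -0.2773, 0.2124]
ee_rot: [0.0, 0.847, 0.531, 0.0]
contact_force: [1.7, -1.1, -3.4]
width: 0.0131
gripper_force: 59.9
clock: 20.25
position: [0.5397, -0.2773, 0.2492]
ee_rot: [-0.0, 0.847, 0.531, -0.0]
contact_force: [2.7, -1.7, -7.0]
width: 0.0121
gripper_force: 59.6
clock: 20.67
position: [0.5397, -0.2773, 0.2807]
ee_rot: [0.0, 0.847, 0.531, 0.0]
contact_force: [2.1, -2.4, -6.7]
width: 0.0124
gripper_force: 59.6
```

```bash
python3 -m handwheel '0 0 -0.003 0;0 0 0 0;0 0 0 0'
python3 -m handwheel '0 0 -0.002 0;0 0 0 0;0 0 0 0'
python3 -m handwheel '0 0 -0.001 0;0 0 0 0;0 0 0 0'
```

```text
clock: 20.92
position: [0.5397, -0.2772, 0.2833]
ee_rot: [0.0, 0.847, 0.531, 0.0]
contact_force: [3.6, -2.3, -7.3]
width: 0.013
gripper_force: 59.6
clock: 21.17
position: [0.5397, -0.2772, 0.2856]
ee_rot: [0.0, 0.847, 0.531, 0.0]
contact_force: [3.4, -2.9, -5.8]
width: 0.0126
gripper_force: 59.5
clock: 21.42
position: [0.5397, -0.2772, 0.2857]
ee_rot: [-0.0, 0.847, 0.531, -0.0]
contact_force: [4.3, -3.3, -10.5]
width: 0.0127
gripper_force: 59.2
```

The second stop is reached: lift 140 mm, force rising. One last look before handing in.

```bash
python3 -m handwheel '0 0 0 0;0 0 0 0;0 0 0 0;0 0 0 0;0 0 0 0'
python3 - <<'E'
from h import *
c=optics.get_image("scene");cv2.imwrite("pics/end.png",c["img"][:,:,::-1])
E
```

```text
clock: 21.83
position: [0.5397, -0.2772, 0.2857]
ee_rot: [-0.0, 0.847, 0.531, -0.0]
contact_force: [4.7, -3.4, -10.0]
width: 0.0122
gripper_force: 59.2
```

View pics/end.png

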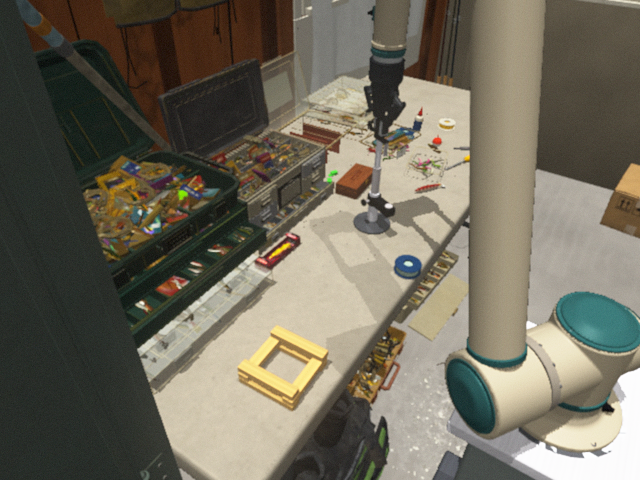

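The crib is finished at (282,368), the rest is extended and held at (378,150), and the bystanders are unmoved.

```bash
python3 -c "from rig import ticket;print(ticket.sign_off())"
```

```text
the job is handed in; nothing more can be done
None
```

The job is handed in (no verdict came back): both slats lie on the crib, the release button is down, and the gripper is holding the fork head at the second stop, 140 mm up. The lure, spool and case look unmoved in the last camera view.

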